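# Find the stamped vial crate and push it to the dispatch lane

## Robot

A 6-joint arm with a two-finger parallel gripper is mounted at the origin on the work surface. World frame = base frame: x ahead of the robot, y to its left, z up, the work surface at z = 0. Lengths are in mm, angles in rad, forces in N, time in s.
With the tool pointing down it reaches from about 300 to 775 mm from the base axis. Payload 14.6 kg.
Tool frame: the origin (TCP) lies midway between the tips of the shut fingers; the grasp point (between the pads) lies 19 mm behind it (manip.tcp_to_grasp is the distance from the TCP to the grasp point, in mm); z points along the fingers, x is the direction in which the jaws open and shut, and the axes are right-handed (so a half turn about z gives the same grasp; the last joint's range is limited). The gripper opens to 94 mm and grips with 3 to 60 N. Pads are 16 mm wide; open, the fingers measure 119 mm over their backs; the gripper's body (75 mm by 177 mm) begins 78 mm behind the grasp point.
Start: joints at [1.163, 0.3, 1.521, -0, 1.321, -0.067], TCP at [183.83, 518.359, 205.446] pointing down, gripper open.
Joint ranges: [-3.03, 3.03], [-0.79, 2.21], [0.23, 2.52], [-1.04, 4.18], [0, 3.07], [-2.55, 2.55]. Speed limits (rad/s): [2.22, 2.22, 2.57, 3.14, 3.14, 3.14].

## Interface

Orientations are given as [roll, pitch, yaw] about the fixed x, y, z axes, in that order (R = Rz(yaw) Ry(pitch) Rx(roll)).
In Python, from cell import manip gives the robot as it stands.
- The arm moves only by the tool arm_command, never from a script. Its argument "steps" is a list of rows, each a list of 3 entries, a list of its own where there are three numbers: the opening, from 0 (shut) to 1 (fully open), then the shift along the tool's x, y, z in cm, then the turn about the tool's z in rad. A call has 1 to 5 rows; each row shifts and turns the commanded pose from where the row before left it, along the tool's axes as they then stand; what a row does not reach is not made up. A row lasts 1/12 s, in which the tool goes at most 41.7 mm and 7.16 degrees, less where a joint would pass 70% of its speed; a pose out of reach is approached as far as the arm can. A call with a gripper value outside its range is refused whole. The fingers move at their own pace and stop on an object; "force" is the grip in N (left out, the last holds). Time passes only in rows, so rows that do not move let the fingers close. It gives the time, the measured TCP pose, the force and the opening at its end, in the units of the state.
- manip.read_state(): the state, without advancing time (a new reading comes with each control period).
- manip.camera(name): name is "scene" or "top"; returns (picture, depth): 480x640x3 uint8, red, green, blue; 480x640 float32, mm along the optical axis (not along the pixel's ray), 0 where there is no reading.
- manip.calibration(name): a dict with "fx", "fy", "cx", "cy" (pixels), "distortion" ([k1, k2, p1, p2, k3] as OpenCV has them; the pictures are not rectified), "R" (3x3) and "t" (3): a world point X has camera coordinates R X + t. Camera axes: x right, y down, z forward; pixel columns grow to the right and rows downward; lengths in mm; the calibration is good to about 2 mm. A picture is of the moment at which its call begins. calibration takes no time and is no camera call.
- manip.sign_off(): hands the job in, once; it reports no verdict.
The state is a dict: "clock": time; "joints": joint angles; "qd": joint speeds; "effort": joint torques, N m; "eef_pos": TCP position; "eef_rot": TCP orientation; "wrist_force": force on the tool from outside, world axes, zero at the start; "moment": the same for the moment, N m; "finger_gap": finger opening in mm.
Only numpy, scipy, OpenCV 4.12 (cv2) and the standard library are available. Lean on these libraries where they do the work, as an engineer would, in place of code of your own. Each camera call takes 0.05 s, during which the arm holds its last target.

## Task

One of the two empty light-grey vial crates has a cross-in-a-ring stamp underneath: with the fingertips, tip each crate over towards the robot so that it lies on its side with its underside facing away from the robot. When both lie there, push the stamped one along the bench until the whole of it lies between the two dark tape lines of the dispatch lane, and leave the other one lying outside the lane. Push gently, do not grip or lift the crates, and leave the other things on the bench where they are.

Things in the scene. Friction and masses are not known exactly. Their poses are not given: they have to be found in the camera images.
- crate_a: Empty open-topped light grey plastic crate, 85 (its x) by 100 (its y) by 140 mm tall (z), walls 4 mm, 0.3 kg; both look alike from outside. Starts upright, turned up to 15 degrees; its -x face is nearest the robot. Origin: centre of the underside. Tipped onto its -x face it is 85 mm high, its z points to the robot and its x up. Pushed near the top of its far face it tips rather than slides.
- crate_b: Empty open-topped light grey plastic crate, 85 (its x) by 100 (its y) by 140 mm tall (z), walls 4 mm, 0.3 kg; both look alike from outside. Starts upright, turned up to 15 degrees; its -x face is nearest the robot. Origin: centre of the underside. Tipped onto its -x face it is 85 mm high, its z points to the robot and its x up. Pushed near the top of its far face it tips rather than slides.
- stamp (a point): Centre of the dark stamp (a ring 60 mm across with a cross in it) on the underside of the crate that bears one; seen only when that crate is tipped. It lies 4 mm above that crate's origin, along its z. The other crate's underside is bare.
- crate_a_mid (a point): Centre of crate_a, 70 mm above its underside: the middle of its footprint when it lies on its side. Tilted beyond about 35 degrees it falls over by itself.
- crate_b_mid (a point): Centre of crate_b, 70 mm above its underside.
- a_foot_l (a point): Corner of crate_a's robot-side face (the face it lies on once tipped): bottom edge, left (+y) end as the crate stands.
- a_foot_r (a point): Corner of crate_a's robot-side face (the face it lies on once tipped): bottom edge, right (-y) end as the crate stands.
- a_rim_l (a point): Corner of crate_a's robot-side face (the face it lies on once tipped): top rim edge, left (+y) end as the crate stands.
- a_rim_r (a point): Corner of crate_a's robot-side face (the face it lies on once tipped): top rim edge, right (-y) end as the crate stands.
- lane: Dispatch lane: two flat dark tape lines on the white bench, each 460 mm long and 12 mm wide, running along the lane's x (roughly away from the robot) between the two crates. Origin: on the bench, midway between the lines and at mid length. Inner edges of the tape at 95 mm on either side (lane's y).
- vial_1: Small capped glass vial, 28 mm across, 58 mm tall, standing; bystander. Origin: centre of its underside.
- vial_2: Small capped glass vial like vial_1; bystander.
- vial_3: Small capped glass vial like vial_1; bystander, to the left.
- block: Bare aluminium block 110 x 50 x 40 mm, at the far end of the lane; bystander. Origin: centre of its underside.
- jar: Amber jar, 50 mm across, 80 mm tall, to the right; bystander. Origin: centre of its underside.
- driver: Screwdriver lying behind the right-hand crate, under 40 mm high; bystander.

How it is judged (in metres and radians):
On the way, in this order (a step that is already met when the one before it is completed fails the run):
1. one crate lies on its robot-side face (angle between any of crate_a, crate_b's own x axis and vertical below 0.15 rad), for 0.2 s.
2. both crates lie on their robot-side faces, the stamped one not yet in the lane (angle between each of crate_a, crate_b's own x axis and vertical below 0.15 rad and not (y of a_foot_l in the frame of lane between -0.1 and 0.1 m and y of a_foot_r in the frame of lane between -0.1 and 0.1 m and y of a_rim_l in the frame of lane between -0.1 and 0.1 m and y of a_rim_r in the frame of lane between -0.1 and 0.1 m and x of crate_a_mid in the frame of lane between -0.23 and 0.23 m)), for 0.2 s.
3. the stamped crate lies wholly between the tape lines (y of a_foot_l in the frame of lane between -0.1 and 0.1 m and y of a_foot_r in the frame of lane between -0.1 and 0.1 m and y of a_rim_l in the frame of lane between -0.1 and 0.1 m and y of a_rim_r in the frame of lane between -0.1 and 0.1 m and x of crate_a_mid in the frame of lane between -0.23 and 0.23 m and angle between crate_a's own x axis and vertical below 0.15 rad), for 0.2 s.
At the end, for the whole second after the job is handed in: Both crates lie at rest on their robot-side faces (within 0.15 rad); all of the stamped crate lies between the tape lines (at most 5 mm over their inner edges, its middle beside the lines' length), and the other crate's middle is more than 120 mm from the lane's centre line (all of step 3 and not (y of crate_b_mid in the frame of lane between -0.12 and 0.12 m) and angle between crate_b's own x axis and vertical below 0.15 rad and linear speed of each of crate_a, crate_b below 0.02 m/s); the robot touches nothing.
It fails at once if a crate was lifted or tipped another way (centre of its underside more than 60 mm above the bench) (height (world z) of any of crate_a, crate_b above 0.06 m).
It fails at once if a crate was gripped or rammed (fingers or arm pressing on it with more than 25 N) (contact force between any of the fingers, the arm and crate_a above 25 N or contact force between any of the fingers, the arm and crate_b above 25 N).
It fails at once if the unstamped crate was pushed into the lane (y of crate_b_mid in the frame of lane between -0.12 and 0.12 m).
It fails at once if a bystander was moved by more than 30 mm (distance of any of vial_1, vial_2, vial_3, block, jar, driver from where it was at the start of the episode above 0.03 m).
It also fails if it takes over 61 s, if anything falls off the work surface, if the arm or the gripper's body presses on something with over 40 N, if the wrist force passes 120 N, or if a joint passes its speed limit or range.

## Working session

There is one attempt and no reset: what is moved stays moved. The work goes in short steps, Python scripts to look and compute and a tool call to move; the robot and the scene stay as the last step left them, time stands still between calls to the robot, and variables do not carry over. Pictures are saved under pics/ and viewed, and the job is handed in when it is done.

Besides the shell and the picture viewer there is one more tool, called after ">>>" as name([rows], argument=value, ...), one row to a line, values as JSON. arm_command: Moves the arm, as the interface text tells. Its arguments: {"type":"object","properties":{"steps":{"type":"array","items":{"type":"array"}},"force":{"type":"number"}},"required":["steps"]}

```bash
ls; mkdir -p pics; python3 - <<'E'
from cell import manip
import cv2
print(manip.read_state())
for n in ("scene","top"):
    p,d=manip.camera(n); cv2.imwrite(f"pics/{n}0.png",p[:,:,::-1])
    import numpy as np; np.savez(f"pics/{n}0.npz",p=p,d=d)
    print(n,manip.calibration(n))
E
```

```text
pics
{'clock': 0.0, 'joints': array([ 1.16340111e+00,  3.00470722e-01,  1.52155206e+00,  1.39684305e-05,
        1.32066941e+00, -6.66016449e-02]), 'qd': array([ 2.09228498e-03,  7.07771606e-04,  8.44691045e-05,  3.68588434e-04,
       -2.58556071e-04, -1.99390001e-04]), 'effort': array([ 2.94448755e-04, -5.31809700e+01, -3.52731299e+01,  7.07899220e-02,
        2.45124620e-02, -6.45804903e-05]), 'eef_pos': array([183.73320048, 518.14618092, 204.89880332]), 'eef_rot': array([-3.14150598e+00,  1.09620611e-03,  1.22999933e+00]), 'wrist_force': array([ 0.67879827, -0.56501891, -0.31504515]), 'moment': array([ 0.00030193, -0.05646602, -0.03491615]), 'finger_gap': 94.24479738627348}
scene {'fx': 479.84835090499735, 'fy': 479.84835090499735, 'cx': 324.021802499681, 'cy': 241.664346734743, 'distortion': array([0.01268107, 0.        , 0.        , 0.        , 0.        ]), 'R': array([[ 0.48829057,  0.87244554, -0.02027545],
       [ 0.55965444, -0.33088524, -0.75980383],
       [-0.66959632,  0.3596578 , -0.64983616]]), 't': array([-273.66023011, -236.69850948, 1654.71571205])}
top {'fx': 597.5915357227544, 'fy': 597.5915357227544, 'cx': 321.78738559819766, 'cy': 227.89713234635153, 'distortion': array([-0.07906517,  0.        ,  0.        ,  0.        ,  0.        ]), 'R': array([[-0.02312703, -0.99967691, -0.01054577],
       [-0.99118906,  0.02430423, -0.13020581],
       [ 0.13042005,  0.00744158, -0.9914309 ]]), 't': array([  26.59069516,  606.34437032, 1489.40747797])}
```

View pics/scene0.png

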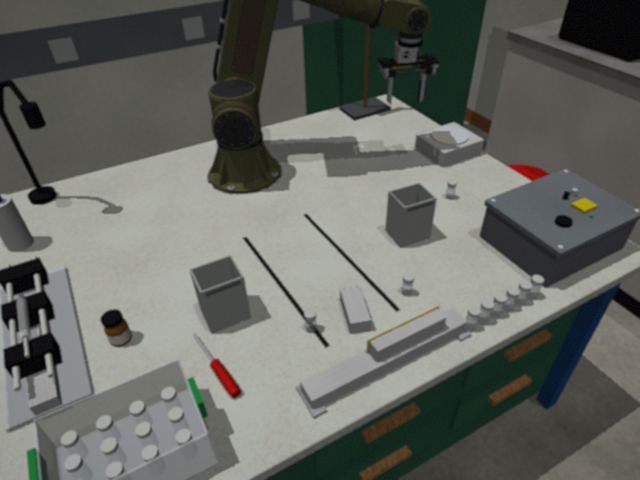

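View pics/top0.png

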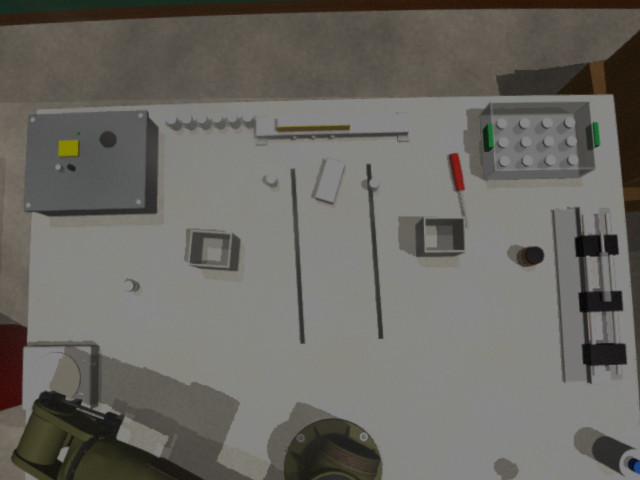

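```bash
cat > h.py <<'E'
import numpy as np, cv2
from cell import manip
def cal(n):
    c=manip.calibration(n); K=np.array([[c['fx'],0,c['cx']],[0,c['fy'],c['cy']],[0,0,1]])
    return K,np.array(c['distortion']),np.array(c['R']),np.array(c['t'])
def plane(n,uv,z):
    K,D,R,t=cal(n); p=cv2.undistortPoints(np.array(uv,float).reshape(-1,1,2),K,D).reshape(-1,2)
    d=np.c_[p,np.ones(len(p))]@R; o=-R.T@t
    return o+d*((z-o[2])/d[:,2])[:,None]
def cloud(n,d):
    K,D,R,t=cal(n); v,u=np.mgrid[0:480,0:640]
    p=cv2.undistortPoints(np.c_[u.ravel(),v.ravel()].astype(float).reshape(-1,1,2),K,D).reshape(-1,2)
    X=np.c_[p,np.ones(len(p))]*d.reshape(-1,1)
    return ((X-t)@R).reshape(480,640,3)
def proj(n,P):
    K,D,R,t=cal(n); return cv2.projectPoints(np.array(P,float).reshape(-1,3),cv2.Rodrigues(R)[0],t,K,D)[0].reshape(-1,2)
E
python3 - <<'E'
from h import *
f=np.load('pics/top0.npz'); d=f['d'];p=f['p']
X=cloud('top',d); Z=X[...,2]
# rims
for name,(u0,u1,v0,v1) in dict(left=(175,250,215,285),right=(405,480,205,270)).items():
    m=np.zeros((480,640),np.uint8); m[v0:v1,u0:u1]=((Z>125)&(Z<160))[v0:v1,u0:u1]
    v,u=np.nonzero(m); P=plane('top',np.c_[u,v],140)[:,:2]
    r=cv2.minAreaRect(P.astype(np.float32)); print(name,m.sum(),r, cv2.boxPoints(r).round().tolist(), np.median(X[m>0][:,2]))
# tape
g=p.max(2); 
for name,u0,u1 in (('L',285,310),('R',362,388)):
    m=np.zeros((480,640),np.uint8); m[155:350,u0:u1]=(g[155:350,u0:u1]<95)
    n,l,s,c=cv2.connectedComponentsWithStats(m); k=1+np.argmax(s[1:,4]); v,u=np.nonzero(l==k)
    P=plane('top',np.c_[u,v],0)[:,:2]; r=cv2.minAreaRect(P.astype(np.float32)); print(name,s[k],r,cv2.boxPoints(r).round().tolist())
print(plane('top',[[130,285],[270,180],[373,184]],58).round(), plane('top',[[533,255]],80).round(),plane('top',[[462,215],[460,190],[452,154]],20).round(), plane('top',[[330,180]],40).round())
# left vials depth
print(Z[285,130],Z[230:232,440:442],Z[255,210])
E
```

```text
left 353 ((551.3328857421875, 280.0787658691406), (101.19918823242188, 85.96957397460938), 84.79468536376953) [[504.0, 234.0], [590.0, 226.0], [599.0, 327.0], [513.0, 334.0]] 137.53274624843596
right 403 ((571.908447265625, -280.7553405761719), (103.53861999511719, 86.66488647460938), 88.6227035522461) [[527.0, -331.0], [614.0, -334.0], [616.0, -230.0], [530.0, -228.0]] 137.85383990631047
L [291 169  14 175 741] ((543.666015625, 78.46409606933594), (457.865478515625, 11.367527961730957), 2.1761345863342285) [[315.0, 75.0], [315.0, 64.0], [773.0, 81.0], [772.0, 93.0]]
R [366 164  17 175 806] ((551.8885498046875, -125.51994323730469), (458.31072998046875, 23.978313446044922), 1.3653674125671387) [[323.0, -119.0], [323.0, -143.0], [781.0, -132.0], [781.0, -108.0]]
[[ 471.  500.   58.]
 [ 731.  142.   58.]
 [ 714. -121.   58.]] [[ 520. -513.   80.]] [[ 634. -354.   20.]
 [ 701. -352.   20.]
 [ 798. -336.   20.]] [[731. -12.  40.]]
58.561508494729765 [[14.01670958 12.45872213]
 [ 9.05072269 13.08320481]] 4.334996310024688
```

>>> arm_command([
  [0.5, [0, 0, 0], -0.125],
  [0.5, [0, 0, 0], -0.125],
  [0.5, [-1.5, 3.5, 0], 0],
  [0.5, [-1.5, 3.5, 0], 0],
  [0.5, [-1.5, 3.5, 0], 0],
])

```text
clock: 0.52
eef_pos: [285.0, 463.2, 205.2]
eef_rot: [-3.141, 0.001, 1.482]
wrist_force: [0.4, 1.1, -0.8]
finger_gap: 63.9
```

```bash
cat >> h.py <<'E'
def delta(x,y,z):
    s=manip.read_state(); ps=s['eef_rot'][2]; p=s['eef_pos']; dx,dy,dz=np.array([x,y,z])-p
    c,sn=np.cos(ps),np.sin(ps)
    print('t',round(s['clock'],2),'pos',p.round(1),'yaw',ps.round(3),'rot',s['eef_rot'].round(3),'F',s['wrist_force'].round(1),'tool cm',np.round([(dx*c+dy*sn)/10,(dx*sn-dy*c)/10,-dz/10],2))
E
python3 -c "
from h import *
delta(638,272,205)"
```

```text
t 0.52 pos [285.  463.2 205.2] yaw 1.482 rot [-3.141e+00  1.000e-03  1.482e+00] F [ 0.4  1.1 -0.8] tool cm [-1.590e+01  3.686e+01  2.000e-02]
```

>>> arm_command([
  [0.5, [-1.6, 3.7, 0], 0],
  [0.5, [-1.6, 3.7, 0], 0],
  [0.5, [-1.6, 3.7, 0], 0],
  [0.5, [-1.6, 3.7, 0], 0],
  [0.5, [-1.6, 3.7, 0], 0],
])

```text
clock: 0.93
eef_pos: [462.8, 366.2, 205.3]
eef_rot: [-3.141, 0.0, 1.48]
wrist_force: [0.5, 0.4, 0.7]
finger_gap: 46.7
```

>>> arm_command([
  [0.5, [-1.6, 3.7, 0], 0],
  [0.5, [-1.6, 3.7, 0], 0],
  [0.5, [-1.6, 3.7, 0], 0],
  [0.5, [-1.6, 3.7, 0], 0],
  [0.5, [-1.6, 3.7, 0], 0],
])

```text
clock: 1.35
eef_pos: [639.7, 269.7, 205.0]
eef_rot: [-3.141, 0.0, 1.48]
wrist_force: [-0.8, 0.4, 1.4]
finger_gap: 47.0
```

>>> arm_command([
  [0.5, [0, 0, 2.2], 0],
  [0.5, [0, 0, 2.2], 0],
  [0.5, [0, 0, 2.0], 0],
  [0.5, [0, 0, 2.0], 0],
  [0.5, [0, 0, 0], 0],
])

```text
clock: 1.77
eef_pos: [636.6, 270.4, 116.5]
eef_rot: [-3.135, 0.003, 1.48]
wrist_force: [-0.0, 0.4, -1.6]
finger_gap: 47.0
```

```bash
python3 -c "
from h import *
delta(602,275,121)
p,d=manip.camera('scene'); cv2.imwrite('pics/s1.png',p[:,:,::-1])"
```

```text
t 1.77 pos [636.6 270.4 116.5] yaw 1.48 rot [-3.135e+00  3.000e-03  1.480e+00] F [-0.   0.4 -1.6] tool cm [ 0.14 -3.48 -0.45]
```

View pics/s1.png

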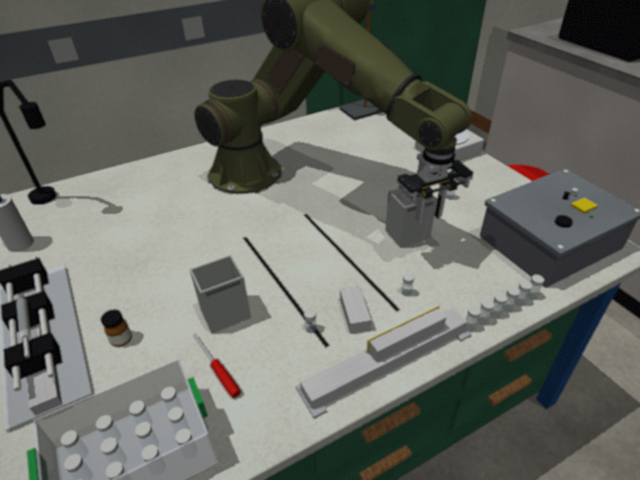

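>>> arm_command([
  [0.5, [0, -1.2, -0.3], 0],
  [0.5, [0, -1.0, 0], 0],
  [0.5, [0, -0.5, 0], 0],
  [0.5, [0, -0.5, 0], 0],
  [0.5, [0, -0.5, 0], 0],
])

```text
clock: 2.23
eef_pos: [601.5, 274.6, 125.4]
eef_rot: [3.141, -0.0, 1.48]
wrist_force: [-0.6, -0.3, -1.3]
finger_gap: 47.0
```

>>> arm_command([
  [0.5, [0, -0.6, 0], 0],
  [0.5, [0, -0.6, 0], 0],
  [0.5, [0, -0.6, 0], 0],
  [0.5, [0, -0.6, 0], 0],
  [0.5, [0, -0.6, 0], 0],
])

```text
clock: 2.65
eef_pos: [571.0, 277.3, 124.5]
eef_rot: [3.141, -0.0, 1.48]
wrist_force: [1.6, 0.2, 1.7]
finger_gap: 46.9
```

```bash
python3 -c "
from h import *
delta(540,280,121)
p,d=manip.camera('scene'); cv2.imwrite('pics/s2.png',cv2.resize(p[100:300,300:560,::-1],None,fx=3,fy=3))"
```

```text
t 2.65 pos [571.  277.3 124.5] yaw 1.48 rot [ 3.141 -0.     1.48 ] F [1.6 0.2 1.7] tool cm [-0.01 -3.11  0.35]
```

View pics/s2.png

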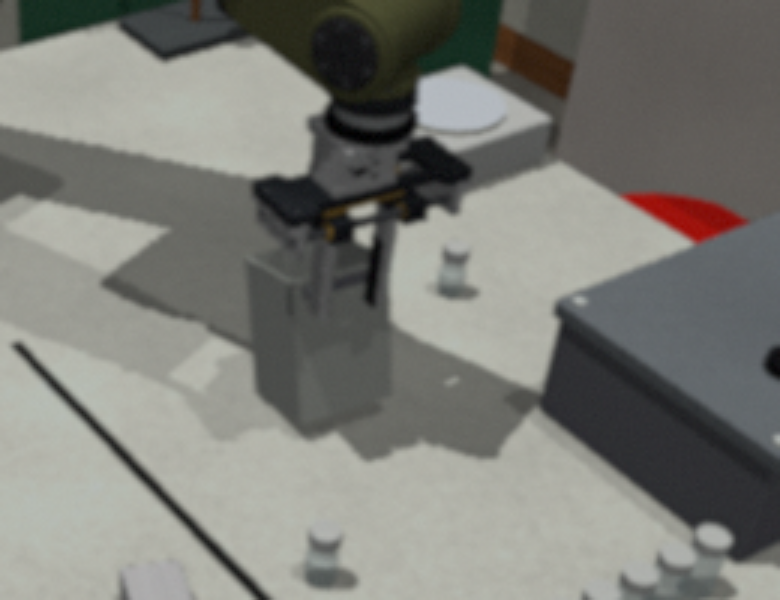

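The crate (crop centre about (320,340)) is leaning towards the robot with its far bottom edge off the bench; both fingers are on its far face. I'll keep pushing.

>>> arm_command([
  [0.5, [0, -0.6, 0], 0],
  [0.5, [0, -0.6, 0], 0],
  [0.5, [0, -0.6, 0], 0],
  [0.5, [0, -0.6, 0], 0],
  [0.5, [0, -0.5, 0], 0],
])

```text
clock: 3.12
eef_pos: [541.9, 279.9, 124.4]
eef_rot: [-3.141, 0.0, 1.48]
wrist_force: [-0.4, -0.3, 0.1]
finger_gap: 46.7
```

>>> arm_command([
  [0.5, [0, -0.4, 0], 0],
  [0.5, [0, -0.4, 0], 0],
  [0.5, [0, -0.4, 0], 0],
  [0.5, [0, -0.2, 0], 0],
  [0.5, [0, 0, 0], 0],
])

```text
clock: 3.53
eef_pos: [528.4, 281.2, 124.5]
eef_rot: [-3.141, 0.0, 1.48]
wrist_force: [-0.3, 0.9, 0.5]
finger_gap: 47.2
```

```bash
python3 -c "
from h import *
delta(540,280,121)
p,d=manip.camera('scene'); cv2.imwrite('pics/s3.png',cv2.resize(p[100:300,300:560,::-1],None,fx=3,fy=3))"
```

```text
t 3.53 pos [528.4 281.2 124.5] yaw 1.48 rot [-3.141  0.     1.48 ] F [-0.3  0.9  0.5] tool cm [-0.01  1.17  0.35]
```

View pics/s3.png

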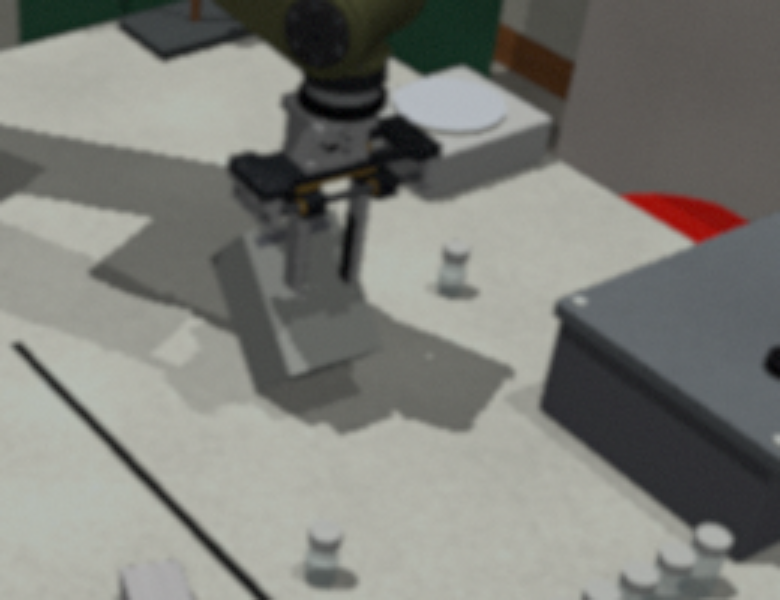

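It leans about 30° now; I'll push slowly past balance.

>>> arm_command([
  [0.5, [0, -0.4, 0], 0],
  [0.5, [0, -0.4, 0], 0],
  [0.5, [0, -0.4, 0], 0],
  [0.5, [0, -0.4, 0], 0],
  [0.5, [0, -0.4, 0], 0],
])

```text
clock: 4.0
eef_pos: [508.3, 283.0, 124.5]
eef_rot: [-3.142, 0.0, 1.48]
wrist_force: [-0.2, -0.9, -0.1]
finger_gap: 46.9
```

>>> arm_command([
  [0.5, [0, 0, 0], 0],
  [0.5, [0, 0, 0], 0],
  [0.5, [0, 0, 0], 0],
  [0.5, [0, 0, 0], 0],
])

```text
clock: 4.33
eef_pos: [509.0, 282.9, 124.5]
eef_rot: [3.142, -0.0, 1.48]
wrist_force: [0.2, 0.4, 0.2]
finger_gap: 47.0
```

```bash
python3 -c "
from h import *
delta(540,280,121)
p,d=manip.camera('scene'); cv2.imwrite('pics/s4.png',cv2.resize(p[100:300,300:560,::-1],None,fx=3,fy=3))"
```

```text
t 4.33 pos [509.  282.9 124.5] yaw 1.48 rot [ 3.142 -0.     1.48 ] F [0.2 0.4 0.2] tool cm [-0.01  3.12  0.35]
```

View pics/s4.png

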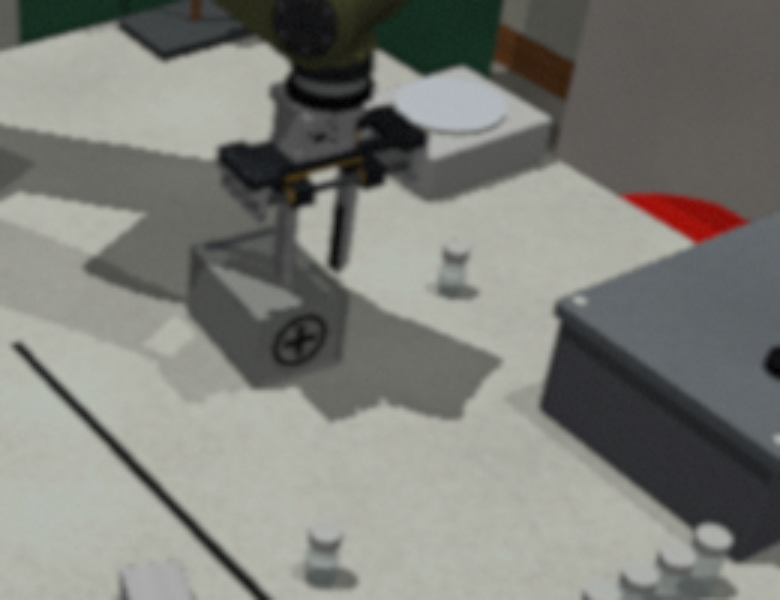

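The left crate lies on its side and shows the ring-and-cross at crop (300,338), so it is the stamped one. Now the right crate.

>>> arm_command([
  [0.5, [0, 0, -2.7], -0.066],
  [0.5, [0, 0, -2.7], 0],
  [0.5, [0, 0, -2.7], 0],
  [0.5, [-3.7, 0.9, 0], 0],
  [0.5, [-3.7, 0.9, 0], 0],
])

```text
clock: 4.8
eef_pos: [525.3, 208.8, 207.0]
eef_rot: [3.139, -0.001, 1.549]
wrist_force: [1.8, -0.2, -0.4]
finger_gap: 47.0
```

>>> arm_command([
  [0.5, [-3.7, 1.0, 0], 0],
  [0.5, [-3.7, 1.0, 0], 0],
  [0.5, [-3.7, 1.0, 0], 0],
  [0.5, [-3.7, 1.0, 0], 0],
  [0.5, [-3.7, 1.0, 0], 0],
])

```text
clock: 5.22
eef_pos: [570.6, 20.3, 205.6]
eef_rot: [3.141, 0.0, 1.546]
wrist_force: [0.4, 0.1, -0.1]
finger_gap: 46.6
```

>>> arm_command([
  [0.5, [-3.7, 1.0, 0], 0],
  [0.5, [-3.7, 1.0, 0], 0],
  [0.5, [-3.7, 1.0, 0], 0],
  [0.5, [-3.7, 1.0, 0], 0],
  [0.5, [-3.7, 1.0, 0], 0],
])

```text
clock: 5.63
eef_pos: [615.9, -165.9, 205.5]
eef_rot: [3.141, 0.0, 1.546]
wrist_force: [0.6, -0.0, 0.1]
finger_gap: 46.9
```

```bash
python3 -c "
from h import *
delta(660,-282,205)"
```

```text
t 5.63 pos [ 615.9 -165.9  205.5] yaw 1.546 rot [3.141 0.    1.546] F [ 0.6 -0.   0.1] tool cm [-11.49   4.7    0.05]
```

>>> arm_command([
  [0.5, [-3.8, 1.6, 0], 0],
  [0.5, [-3.8, 1.6, 0], 0],
  [0.5, [-3.8, 1.5, 0], 0],
  [0.5, [0, 0, 0], 0],
])

```text
clock: 5.97
eef_pos: [659.9, -285.5, 202.8]
eef_rot: [-3.139, -0.0, 1.541]
wrist_force: [-0.3, -0.1, -0.3]
finger_gap: 47.1
```

>>> arm_command([
  [0.5, [0, 0, 2.0], 0],
  [0.5, [0, 0, 2.0], 0],
  [0.5, [0, 0, 2.0], 0],
  [0.5, [0, 0, 2.0], 0],
  [0.5, [0, 0, 0], 0],
])

```text
clock: 6.38
eef_pos: [658.4, -278.2, 120.7]
eef_rot: [-3.136, -0.003, 1.546]
wrist_force: [0.1, -0.3, -0.7]
finger_gap: 46.7
```

```bash
python3 -c "
from h import *
delta(623,-281,124)
p,d=manip.camera('scene'); cv2.imwrite('pics/s5.png',cv2.resize(p[150:350,100:360,::-1],None,fx=3,fy=3))"
```

```text
t 6.38 pos [ 658.4 -278.2  120.7] yaw 1.546 rot [-3.136e+00 -3.000e-03  1.546e+00] F [ 0.1 -0.3 -0.7] tool cm [-0.37 -3.53 -0.33]
```

View pics/s5.png

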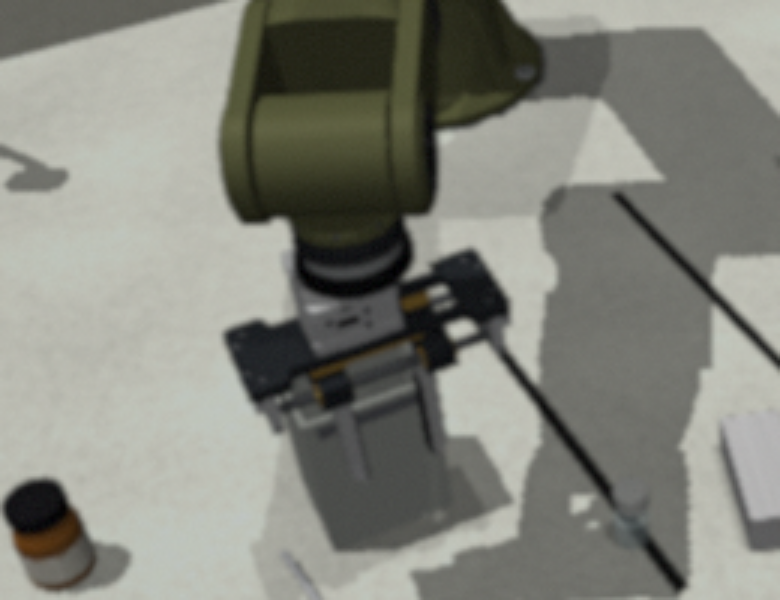

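Both fingers stand behind the far face (crop (350,440) and (430,410)); the crate is still upright.

>>> arm_command([
  [0.5, [-0.3, -1.2, 0], 0],
  [0.5, [0, -1.0, 0], 0],
  [0.5, [0, -0.5, 0], 0],
  [0.5, [0, -0.5, 0], 0],
  [0.5, [0, -0.5, 0], 0],
])

```text
clock: 6.85
eef_pos: [623.0, -281.1, 126.6]
eef_rot: [3.14, 0.001, 1.546]
wrist_force: [2.3, -0.5, 1.2]
finger_gap: 47.3
```

>>> arm_command([
  [0.5, [0, -0.6, 0], 0],
  [0.5, [0, -0.6, 0], 0],
  [0.5, [0, -0.6, 0], 0],
  [0.5, [0, -0.6, 0], 0],
  [0.5, [0, -0.6, 0], 0],
])

```text
clock: 7.27
eef_pos: [592.3, -280.3, 125.6]
eef_rot: [3.141, 0.0, 1.546]
wrist_force: [1.0, 0.9, 2.1]
finger_gap: 47.0
```

>>> arm_command([
  [0.5, [0, -0.6, 0], 0],
  [0.5, [0, -0.6, 0], 0],
  [0.5, [0, -0.6, 0], 0],
  [0.5, [0, -0.5, 0], 0],
  [0.5, [0, -0.5, 0], 0],
])

```text
clock: 7.68
eef_pos: [564.2, -279.6, 125.4]
eef_rot: [-3.141, -0.0, 1.546]
wrist_force: [0.2, -0.7, 1.3]
finger_gap: 47.0
```

```bash
python3 -c "
from h import *
delta(529,-281,124)
p,d=manip.camera('scene'); cv2.imwrite('pics/s6.png',cv2.resize(p[150:350,100:360,::-1],None,fx=3,fy=3))"
```

```text
t 7.68 pos [ 564.2 -279.6  125.4] yaw 1.546 rot [-3.141 -0.     1.546] F [ 0.2 -0.7  1.3] tool cm [-0.23 -3.52  0.14]
```

View pics/s6.png

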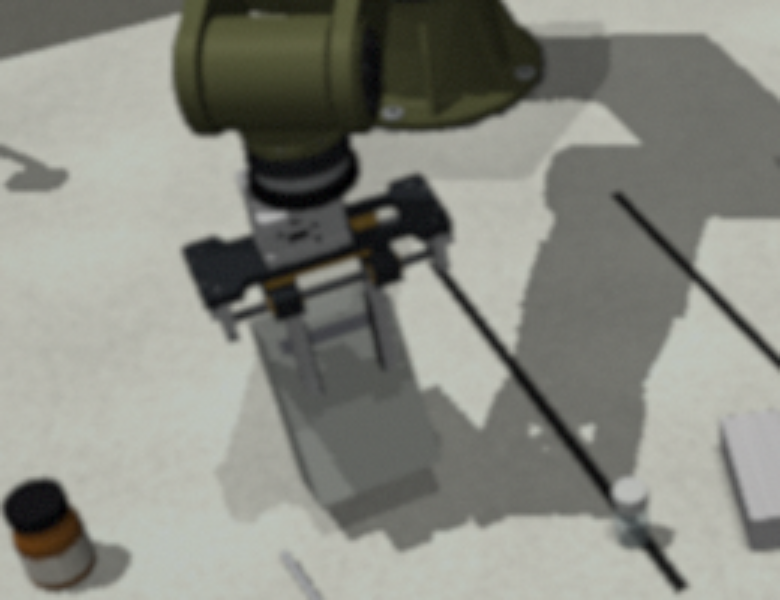

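It tips straight (bare underside showing at crop (385,495)). On over the balance point.

>>> arm_command([
  [0.5, [0, -0.5, 0], 0],
  [0.5, [0, -0.5, 0], 0],
  [0.5, [0, -0.4, 0], 0],
  [0.5, [0, -0.4, 0], 0],
  [0.5, [0, -0.4, 0], 0],
])

```text
clock: 8.15
eef_pos: [542.4, -279.1, 125.4]
eef_rot: [-3.141, -0.0, 1.546]
wrist_force: [-0.7, 0.0, 0.1]
finger_gap: 46.8
```

>>> arm_command([
  [0.5, [0, -0.4, 0], 0],
  [0.5, [0, -0.4, 0], 0],
  [0.5, [0, -0.4, 0], 0],
  [0.5, [0, -0.4, 0], 0],
  [0.5, [0, 0, 0], 0],
])

```text
clock: 8.57
eef_pos: [526.3, -278.7, 125.5]
eef_rot: [-3.141, -0.0, 1.546]
wrist_force: [0.6, -0.1, -0.3]
finger_gap: 46.8
```

>>> arm_command([
  [0.5, [0, 0, 0], 0],
  [0.5, [0, 0, 0], 0],
  [0.5, [0, 0, 0], 0],
  [0.5, [0, 0, -1], 0],
  [0.5, [0, 0, -2], 0],
])

```text
clock: 8.98
eef_pos: [526.2, -278.2, 154.2]
eef_rot: [-3.138, -0.002, 1.546]
wrist_force: [0.7, -0.6, 0.6]
finger_gap: 46.7
```

```bash
python3 -c "
from h import *
delta(529,-281,124)
p,d=manip.camera('scene'); cv2.imwrite('pics/s7.png',p[:,:,::-1])
p,d=manip.camera('top'); cv2.imwrite('pics/t7.png',p[:,:,::-1]); np.savez('pics/t7.npz',p=p,d=d)"
```

```text
t 8.98 pos [ 526.2 -278.2  154.2] yaw 1.546 rot [-3.138e+00 -2.000e-03  1.546e+00] F [ 0.7 -0.6  0.6] tool cm [-0.28  0.29  3.02]
```

View pics/s7.png

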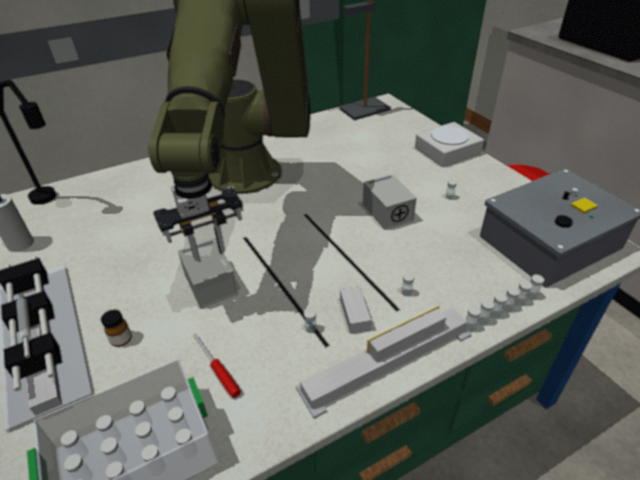

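View pics/t7.png

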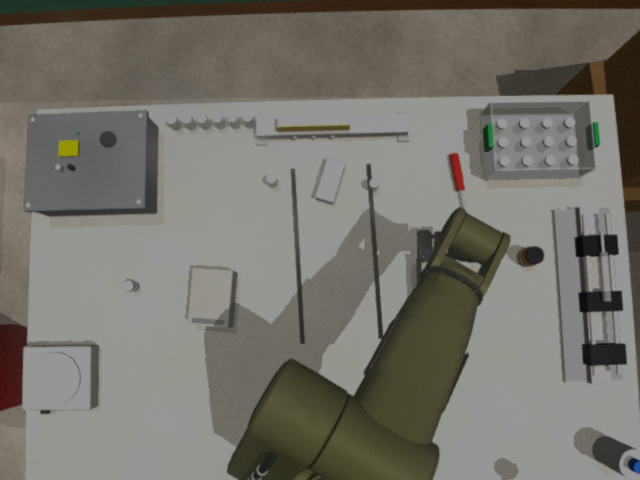

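Both crates lie on their sides; the stamp is at scene (400,212), and the right one's underside, around (215,290), is bare. Measuring the stamped crate from its top face at z=85.

```bash
python3 - <<'E'
from h import *
f=np.load('pics/t7.npz'); Z=cloud('top',f['d'])[...,2]
m=np.zeros((480,640),bool); m[255:340,175:250]=((Z>72)&(Z<100))[255:340,175:250]
v,u=np.nonzero(m); r=cv2.minAreaRect(plane('top',np.c_[u,v],85)[:,:2].astype(np.float32)); print(r,cv2.boxPoints(r).round().tolist())
g=f['p'].max(2)
# lane lines by row centroid
for a,b,v0,v1 in((285,310,175,335),(362,388,200,330)):
    q=[]
    for v in range(v0,v1):
        c=np.nonzero(g[v,a:b]<80)[0]
        if 2<=len(c)<=7:q.append((a+c.mean(),v))
    P=plane('top',q,0); k=np.polyfit(P[:,0],P[:,1],1); print(k, np.polyval(k,[440,547]), len(q))
E
```

```text
((435.84320068359375, 289.6810607910156), (103.52094268798828, 141.05322265625), 84.61370849609375) [[361.0, 245.0], [501.0, 232.0], [511.0, 335.0], [370.0, 348.0]]
[3.78618971e-02 5.77958813e+01] [74.45511605 78.50633905] 140
[ 3.81467897e-02 -1.44412073e+02] [-127.62748524 -123.54577874] 130
```

>>> arm_command([
  [0.8, [0, 0, -2.5], 0],
  [0.8, [0, 0, -2.5], 0],
  [0.8, [0, 0, 0], 0.12],
  [0.8, [0, 0, 0], 0.12],
  [0.8, [0, 0, 0], 0.12],
])

```text
clock: 9.5
eef_pos: [527.0, -278.7, 205.6]
eef_rot: [3.141, 0.0, 1.18]
wrist_force: [1.1, 0.2, -0.3]
finger_gap: 74.3
```

>>> arm_command([
  [0.8, [0, 0, 0], 0.12],
  [0.8, [0, 0, 0], 0.12],
  [0.8, [0, 0, 0], 0.12],
  [0.8, [0, 0, 0], 0.12],
  [0.8, [0, 0, 0], 0.12],
])

```text
clock: 9.92
eef_pos: [526.9, -278.6, 205.2]
eef_rot: [-3.141, 0.0, 0.58]
wrist_force: [-0.1, 0.7, 0.2]
finger_gap: 75.3
```

>>> arm_command([
  [0.8, [0, 0, 0], 0.12],
  [0.8, [0, 0, 0], 0.12],
  [0.8, [0, 0, 0], 0.12],
  [0.8, [0, 0, 0], 0.12],
  [0.8, [0, 0, 0], 0.12],
])

```text
clock: 10.33
eef_pos: [526.9, -278.6, 205.2]
eef_rot: [-3.141, 0.0, -0.02]
wrist_force: [0.3, -0.1, -0.1]
finger_gap: 74.9
```

```bash
python3 -c "
from h import *
delta(443,385,205)"
```

```text
t 10.33 pos [ 526.9 -278.6  205.2] yaw -0.02 rot [-3.141  0.    -0.02 ] F [ 0.3 -0.1 -0.1] tool cm [-9.710e+00 -6.618e+01  2.000e-02]
```

>>> arm_command([
  [0.8, [0, 0, 0], 0.074],
  [0.8, [-0.8, -3.8, 0], 0],
  [0.8, [-0.8, -3.8, 0], 0],
  [0.8, [-0.8, -3.8, 0], 0],
  [0.8, [-0.8, -3.8, 0], 0],
])

```text
clock: 10.75
eef_pos: [507.8, -122.9, 205.2]
eef_rot: [-3.142, 0.0, -0.089]
wrist_force: [0.8, 0.7, -1.0]
finger_gap: 75.3
```

>>> arm_command([
  [0.8, [-0.9, -3.8, 0], 0],
  [0.8, [-0.9, -3.8, 0], 0],
  [0.8, [-0.9, -3.8, 0], 0],
  [0.8, [-0.9, -3.8, 0], 0],
  [0.8, [-0.9, -3.8, 0], 0],
])

```text
clock: 11.17
eef_pos: [479.6, 70.5, 205.5]
eef_rot: [-3.142, -0.0, -0.088]
wrist_force: [1.5, 0.6, 0.1]
finger_gap: 75.2
```

>>> arm_command([
  [0.8, [-0.9, -3.8, 0], 0],
  [0.8, [-0.9, -3.8, 0], 0],
  [0.8, [-0.9, -3.8, 0], 0],
  [0.8, [-0.9, -3.8, 0], 0],
  [0.8, [-0.9, -3.8, 0], 0],
])

```text
clock: 11.58
eef_pos: [451.4, 263.9, 205.5]
eef_rot: [-3.141, -0.0, -0.088]
wrist_force: [0.7, -0.0, 0.8]
finger_gap: 75.3
```

```bash
python3 -c "
from h import *
delta(443,385,205)"
```

```text
t 11.58 pos [451.4 263.9 205.5] yaw -0.088 rot [-3.141 -0.    -0.088] F [ 0.7 -0.   0.8] tool cm [ -1.9  -11.99   0.05]
```

>>> arm_command([
  [0.8, [-0.6, -4.0, 0], 0],
  [0.8, [-0.6, -4.0, 0], 0],
  [0.8, [-0.6, -4.0, 0], 0],
  [0.8, [0, 0, 0], 0],
  [0.8, [0, 0, 3.0], 0],
])

```text
clock: 12.0
eef_pos: [445.7, 386.2, 179.3]
eef_rot: [-3.136, -0.006, -0.085]
wrist_force: [1.0, 0.1, 0.1]
finger_gap: 75.3
```

>>> arm_command([
  [0.8, [0, 0, 3.0], 0],
  [0.8, [0, 0, 3.0], 0],
  [0.8, [0, 0, 3.0], 0],
  [0.8, [0, 0, 3.0], 0],
  [0.8, [0, 0, 1.5], 0],
])

```text
clock: 12.42
eef_pos: [443.5, 381.9, 36.7]
eef_rot: [3.139, 0.003, -0.088]
wrist_force: [-0.8, 0.1, -0.2]
finger_gap: 75.2
```

```bash
python3 -c "
from h import *
delta(441,348,40)
p,d=manip.camera('scene'); cv2.imwrite('pics/s8.png',cv2.resize(p[100:300,300:560,::-1],None,fx=3,fy=3))"
```

```text
t 12.42 pos [443.5 381.9  36.7] yaw -0.088 rot [ 3.139e+00  3.000e-03 -8.800e-02] F [-0.8  0.1 -0.2] tool cm [ 0.05  3.4  -0.33]
```

View pics/s8.png

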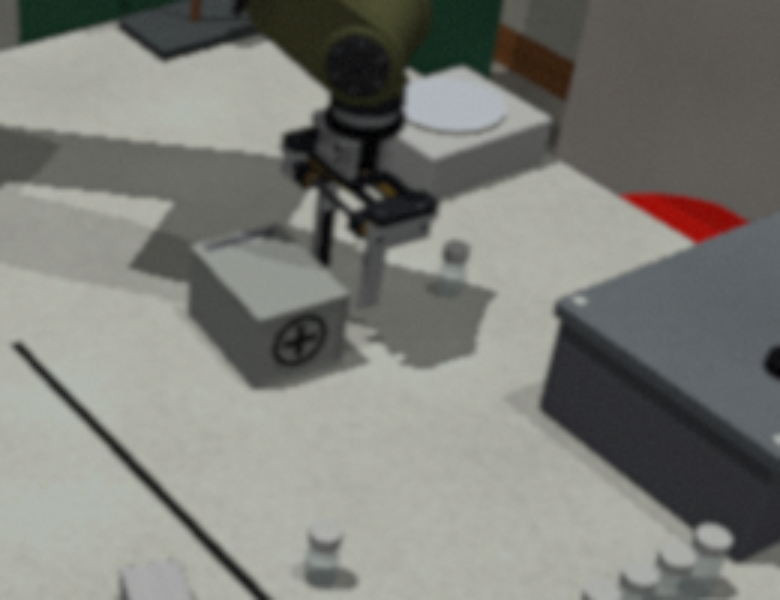

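>>> arm_command([
  [0.8, [0, 1.2, 0], 0],
  [0.8, [0, 1.0, 0], 0],
  [0.8, [0, 0.5, 0], 0],
  [0.8, [0, 0.5, 0], 0],
  [0.8, [0, 0.5, 0], 0],
])

```text
clock: 12.88
eef_pos: [441.9, 346.1, 41.3]
eef_rot: [-3.14, -0.001, -0.088]
wrist_force: [-0.4, 1.7, 3.1]
finger_gap: 75.3
```

>>> arm_command([
  [0.8, [0, 0.6, 0], 0],
  [0.8, [0, 0.7, 0], 0],
  [0.8, [0, 0.8, 0], -0.02],
  [0.8, [0, 0.8, 0], -0.02],
  [0.8, [0, 0.8, 0], -0.02],
])

```text
clock: 13.3
eef_pos: [438.6, 308.8, 40.7]
eef_rot: [-3.141, -0.0, -0.027]
wrist_force: [0.3, 2.1, 0.9]
finger_gap: 75.3
```

>>> arm_command([
  [0.8, [0, 0.8, 0], -0.02],
  [0.8, [0, 0.8, 0], -0.02],
  [0.8, [0, 0.8, 0], -0.02],
  [0.8, [0, 0.8, 0], 0],
  [0.8, [0, 0.8, 0], 0],
])

```text
clock: 13.72
eef_pos: [439.1, 268.8, 40.6]
eef_rot: [-3.141, -0.0, 0.031]
wrist_force: [0.7, 2.9, 1.0]
finger_gap: 75.3
```

>>> arm_command([
  [0.8, [0, 0.8, 0], 0],
  [0.8, [0, 0.8, 0], 0],
  [0.8, [0, 0.8, 0], 0],
  [0.8, [0, 0.8, 0], 0],
  [0.8, [0, 0.8, 0], 0],
])

```text
clock: 14.13
eef_pos: [440.3, 228.6, 40.5]
eef_rot: [-3.142, -0.0, 0.032]
wrist_force: [-0.3, 1.8, 1.7]
finger_gap: 75.6
```

```bash
python3 -c "
from h import *
delta(435,31,38)
p,d=manip.camera('scene'); cv2.imwrite('pics/s9.png',p[:,:,::-1])"
```

```text
t 14.13 pos [440.3 228.6  40.5] yaw 0.032 rot [-3.142 -0.     0.032] F [-0.3  1.8  1.7] tool cm [-1.16 19.73  0.25]
```

View pics/s9.png

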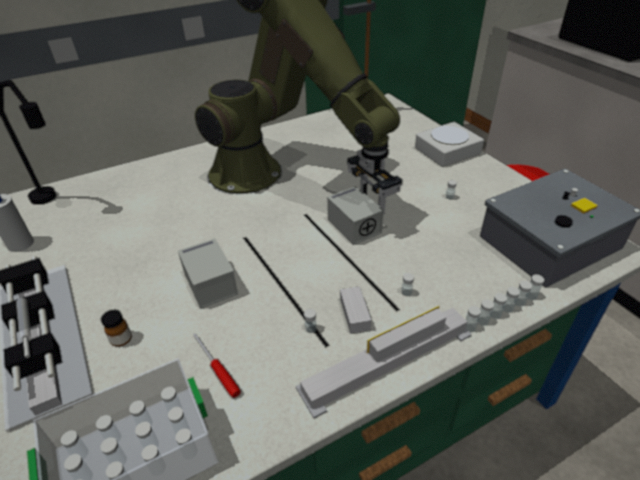

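The crate (scene (355,213), stamp (368,226)) slides square on the fingers towards the left tape; the other crate is still at (208,272). About 197 mm to go.

>>> arm_command([
  [0.8, [0, 0.9, 0], 0],
  [0.8, [0, 0.9, 0], 0],
  [0.8, [0, 0.9, 0], 0],
  [0.8, [0, 0.9, 0], 0],
  [0.8, [0, 0.9, 0], 0],
])

```text
clock: 14.6
eef_pos: [441.7, 183.4, 40.4]
eef_rot: [3.141, 0.0, 0.032]
wrist_force: [-0.1, 1.6, 0.3]
finger_gap: 74.9
```

>>> arm_command([
  [0.8, [0, 0.9, 0], 0],
  [0.8, [0, 0.9, 0], 0],
  [0.8, [0, 0.9, 0], 0],
  [0.8, [0, 0.9, 0], 0],
  [0.8, [0, 0.9, 0], 0],
])

```text
clock: 15.02
eef_pos: [443.2, 138.5, 40.4]
eef_rot: [3.142, 0.0, 0.032]
wrist_force: [-0.4, 0.6, -1.4]
finger_gap: 75.4
```

>>> arm_command([
  [0.8, [0, 0.9, 0], 0],
  [0.8, [0, 0.9, 0], 0],
  [0.8, [0, 0.9, 0], 0],
  [0.8, [0, 0.9, 0], 0],
  [0.8, [0, 0.9, 0], 0],
])

```text
clock: 15.43
eef_pos: [444.6, 93.5, 40.4]
eef_rot: [3.142, 0.0, 0.032]
wrist_force: [-1.0, 0.8, -1.3]
finger_gap: 75.3
```

>>> arm_command([
  [0.8, [0, 0.9, 0], 0],
  [0.8, [0, 0.9, 0], 0],
  [0.8, [0, 0.9, 0], 0],
  [0.8, [0, 0.6, 0], 0],
  [0.8, [0, 0.3, 0], 0],
])

```text
clock: 15.85
eef_pos: [445.9, 57.6, 40.5]
eef_rot: [3.142, -0.0, 0.031]
wrist_force: [1.0, 1.1, 0.3]
finger_gap: 75.6
```

```bash
python3 -c "
from h import *
delta(435,31,38)
p,d=manip.camera('scene'); cv2.imwrite('pics/s10.png',p[:,:,::-1])"
```

```text
t 15.85 pos [445.9  57.6  40.5] yaw 0.031 rot [ 3.142 -0.     0.031] F [1.  1.1 0.3] tool cm [-1.17  2.62  0.25]
```

View pics/s10.png

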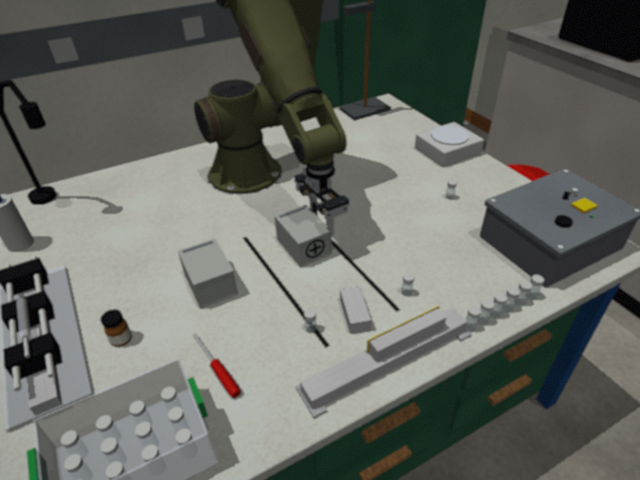

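Crate at (303,235), inside the left tape but off-centre; about 26 mm more, then retreat sideways and up.

>>> arm_command([
  [0.8, [0, 0.6, 0], 0],
  [0.8, [0, 0.6, 0], 0],
  [0.8, [0, 0.6, 0], 0],
  [0.8, [0, 0.5, 0], 0],
  [0.8, [0, 0.3, 0], 0],
])

```text
clock: 16.32
eef_pos: [446.7, 31.9, 40.5]
eef_rot: [3.142, -0.0, 0.032]
wrist_force: [-0.1, 1.8, 0.2]
finger_gap: 75.1
```

>>> arm_command([
  [0.8, [0, 0, 0], 0],
  [0.8, [0, -1.0, 0], 0],
  [0.8, [0, -3.0, 0], 0],
  [0.8, [0, -3.0, 0], 0],
  [0.8, [0, 0, -2], 0],
])

```text
clock: 16.73
eef_pos: [442.3, 106.1, 58.2]
eef_rot: [3.141, 0.005, 0.034]
wrist_force: [-0.3, -1.6, 0.2]
finger_gap: 74.9
```

>>> arm_command([
  [0.8, [0, 0, -3.5], 0],
  [0.8, [0, 0, -3.5], 0],
  [0.8, [0, 0, -3.5], 0],
  [0.8, [0, -3.5, -3.5], 0],
  [0.8, [0, -3.5, 0], 0],
])

```text
clock: 17.15
eef_pos: [444.1, 167.9, 200.9]
eef_rot: [-3.14, -0.009, 0.029]
wrist_force: [0.6, -0.1, 0.6]
finger_gap: 74.9
```

>>> arm_command([
  [0.8, [0, -3.8, 0], 0],
  [0.8, [0, -3.8, 0], 0],
  [0.8, [0, -3.8, 0], 0],
  [0.8, [0, -3.8, 0], 0],
  [0.8, [0, -3.8, 0], 0],
])

```text
clock: 17.57
eef_pos: [435.1, 359.5, 194.8]
eef_rot: [3.141, -0.0, 0.033]
wrist_force: [0.0, -0.5, 0.8]
finger_gap: 75.1
```

>>> arm_command([
  [0.8, [0, -3.8, 0], 0],
  [0.8, [0, -3.8, 0], 0],
  [0.8, [0, -3.8, 0], 0],
  [0.8, [0, -3.8, 0], 0],
  [0.8, [0, 0, 0], 0],
])

```text
clock: 17.98
eef_pos: [428.6, 514.3, 192.9]
eef_rot: [3.141, 0.002, 0.036]
wrist_force: [-0.3, 0.4, -1.0]
finger_gap: 74.9
```

```bash
python3 - <<'E'
from h import *
delta(0,0,0)
p,d=manip.camera('scene'); cv2.imwrite('pics/s11.png',p[:,:,::-1])
p,d=manip.camera('top'); cv2.imwrite('pics/t11.png',p[:,:,::-1])
Z=cloud('top',d)[...,2]
a=np.array([np.cos(.038),np.sin(.038)]);n=np.array([-a[1],a[0]]);o=np.array([545,-22.5])
m=((Z>72)&(Z<100)).astype(np.uint8)
k,l,s,c=cv2.connectedComponentsWithStats(m)
for i in range(1,k):
    if 800<s[i,4]<6000:
        v,u=np.nonzero(l==i); P=plane('top',np.c_[u,v],85)[:,:2]; r=cv2.minAreaRect(P.astype(np.float32))
        b=cv2.boxPoints(r)-o; print(s[i],r,'lane xy',np.c_[b@a,b@n].round().tolist())
E
```

```text
t 17.98 pos [428.6 514.3 192.9] yaw 0.036 rot [3.141e+00 2.000e-03 3.600e-02] F [-0.3  0.4 -1. ] tool cm [-44.7   49.84  19.29]
[275 114  75  15 909] ((875.9769897460938, 30.715717315673828), (188.5577392578125, 35.310611724853516), 89.96923065185547) lane xy [[311.0, -53.0], [347.0, -54.0], [354.0, 134.0], [319.0, 135.0]]
[ 578  214   49  162 3184] ((420.71771240234375, -679.4901123046875), (398.91375732421875, 102.94495391845703), 0.27714893221855164) lane xy [[-347.0, -594.0], [-350.0, -697.0], [48.0, -710.0], [52.0, -607.0]]
[ 420  255   43   58 2379] ((456.2145080566406, -278.5584411621094), (103.4968490600586, 139.88323974609375), 88.53324127197266) lane xy [[-172.0, -300.0], [-32.0, -309.0], [-25.0, -205.0], [-165.0, -196.0]]
[ 318  260   44   60 2341] ((448.220458984375, -27.829273223876953), (140.1973114013672, 100.0208511352539), 1.8435919284820557) lane xy [[-167.0, 49.0], [-167.0, -51.0], [-27.0, -52.0], [-27.0, 48.0]]
```

View pics/s11.png

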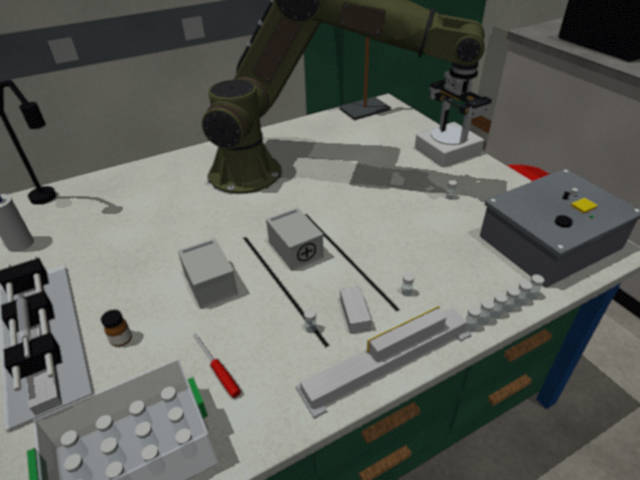

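View pics/t11.png

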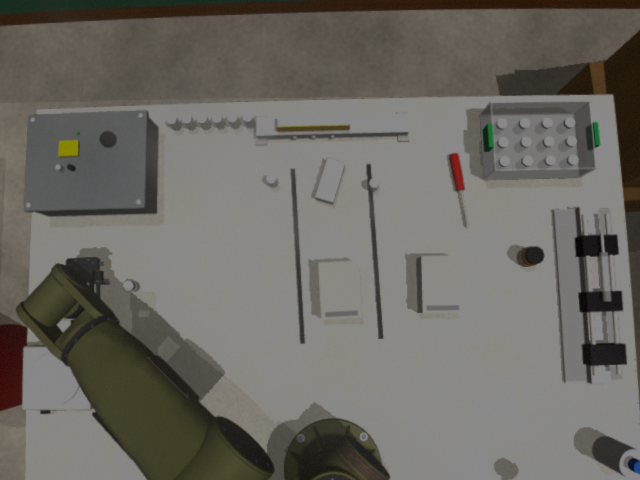

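The stamped crate (scene (295,238), top (340,288)) lies centred between the tapes, within ±52 mm of the lane's centre line. The bare one (top (440,283)) has its middle about 253 mm off it. The arm is clear and the bystanders look unmoved.

```bash
python3 -c "
from cell import manip
print(manip.sign_off())"
```

```text
the job is handed in; nothing more can be done
None
```

I tipped both crates towards the robot with the fingertips. The left one carried the stamp, so I pushed it sideways into the dispatch lane, then backed the arm off and handed in at about 18 s of the 61 s allowed.

My last top-camera check put the stamped crate within about ±52 mm of the lane's centre line (limit 95 mm). It lies almost parallel to the lane, and its middle is about 97 mm short of mid-length. The bare crate lies on its side with its middle about 253 mm from the centre line.

- **Forces:** the wrist force read at the end of each move stayed at a few newtons.
- **Bystanders:** they look unmoved in the pictures; I checked this by eye and did not measure it.
- **Failed checks:** none failed or disagreed.

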